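Open the bolt compartment of the fastener organiser

ROBOT

A 6-joint arm with a two-finger parallel gripper is mounted at the origin on the work surface. World frame = base frame: x ahead of the robot, y to its left, z up, the work surface at z = 0. Lengths are in mm, angles in rad, forces in N, time in s.
With the tool pointing down it reaches from about 275 to 1000 mm from the base axis. Payload 8.4 kg.
Tool frame: the origin (TCP) lies on the front face of the gripper's body, between the roots of the fingers; the fingertips stand 73 mm ahead of it and the grasp point (between the pads) lies 54 mm ahead of it (manip.tip_reach is the z of the fingertips in the tool frame, in mm); z points along the fingers, y is the direction in which the jaws open and shut (so a half turn about z gives the same grasp; the last joint's range is limited). The gripper opens to 85 mm and grips with 20 to 120 N. Pads are 22 mm wide; open, the fingers measure 114 mm over their backs; the gripper's body (76 mm by 85 mm) begins 54 mm behind the grasp point. The pads swing forward as they close: fully open they stand 13 mm farther back than shut.
Start: joints at [1.236, 0.353, 1.633, -0, 1.155, -0.002], TCP at [204.18, 590.71, 303.881] pointing down, gripper open.
Joint ranges: [-2.63, 2.63], [-0.92, 2.1], [0.06, 2.66], [-1.3, 4.44], [0, 2.69], [-3.02, 3.02]. Speed limits (rad/s): [2.22, 2.22, 2.79, 3.14, 3.14, 3.14].

INTERFACE

Orientations are given as a unit quaternion [w, x, y, z].
In Python, from cell import manip gives the robot as it stands.
- The arm moves only by the tool arm_command, never from a script. Its argument "motion" is one flat list of numbers, 7 for each row, row after row: the shift along the tool's x, y, z in cm, then the turn, a rotation vector about the tool's x, y, z in rad, then the opening, from -1 (shut) to 1 (fully open), so that 0 is half open. In form: [dx, dy, dz, rx, ry, rz, grip, dx, dy, dz, rx, ry, rz, grip, ...]. A call has 1 to 5 rows; each row is the pose to reach, as a shift and turn from the pose commanded when the call began, along the tool's axes at that moment; what a row does not reach only later rows make up. A row lasts 1/12 s, in which the tool goes at most 41.7 mm and 7.16 degrees, less where a joint would pass 70% of its speed; a pose out of reach is approached as far as the arm can. A call with a gripper value outside its range is refused whole. The fingers move at their own pace and stop on an object; "force" is the grip in N (left out, the last holds). Time passes only in rows, so rows that repeat a pose let the fingers close. It gives the time, the measured TCP pose, the force and the opening at its end, in the units of the state.
- manip.get_obs(): the state, without advancing time (a new reading comes with each control period).
- manip.camera(name): name is "scene" or "top" or "wrist"; returns a dict with "image" (480x640x3 uint8, blue, green, red), "camera_matrix" (3x3 intrinsics, pixels), "rvec" (rotation vector, rad) and "tvec" (3), from world to camera coordinates, as OpenCV has them. Camera axes: x right, y down, z forward; pixel columns grow to the right and rows downward; lengths in mm; the calibration is good to about 2 mm. A picture is of the moment at which its call begins. There is no depth.
- manip.hand_in(): hands the job in, once; it reports no verdict.
The state is a dict: "time": time; "q": joint angles; "qd": joint speeds; "effort": joint torques, N m; "ee_pos": TCP position; "orientation": TCP orientation; "ft_force": force on the tool from outside, world axes, zero at the start; "torque": the same for the moment, N m; "width": finger opening in mm.
Only numpy, scipy, OpenCV 4.12 (cv2) and the standard library are available. Lean on these libraries where they do the work, as an engineer would, in place of code of your own. Each camera call takes 0.05 s, during which the arm holds its last target. There are 200 camera calls.

TASK

I want to refill the bolts in the round fastener organiser on the workbench. Turn its slotted cover by the bar handle until the opening lines up with the bolt sample standing on the rim (not the nut, washer or square ones), then let go.

Things in the scene. Friction and masses are not known exactly. Their poses are not given: they have to be found in the camera images.
- grip (a point): Point on the cover's upright turning axis, inside its bar handle, 68 mm above the bench. Cover: flat aluminium disc 188 mm across, its top 46.5 mm above the bench. Bar: dark steel, 66 mm long, 18 mm thick, rising 32.5 mm from the cover to 79 mm above the bench, centred on the axis. Own x axis: along the bar, towards the opening; z: up. Turns by light friction (0.1 N m); stays where left.
- opening (a point): Point turning with the cover, on the centre line of its one opening (a sector 40 degrees wide, from 36 mm off the axis out to the cover's edge). The point is 112.5 mm from the axis, over the rim, 40.5 mm above the bench. The opening starts between the two middle compartments; a turn of at most 90 degrees, either way, reaches any. Stops: 100 degrees either way from the middle.
- bolt_sample: Steel bolt fixed head down on the rim of the round black tray (260 mm across, 40 mm high, fixed): head 29 mm wide, shank 16 mm thick, 55 mm high in all. Origin: centre of its underside, 40 mm above the bench, 112.5 mm from the axis, mid-compartment. Other rim samples are low: hexagon nut (14 mm high), round washer (4), square nut (8). The four are 50 degrees apart, in any order.

How it is judged (in metres and radians):
At the end, for the whole second after the job is handed in: The middle of the cover's opening points at the bolt sample to within 10 degrees (19.5 mm at the sample's radius), and the cover, let go, stays there (horizontal distance between opening and bolt_sample below 0.0195 m); the robot touches nothing.
It also fails if it takes over 30 s, if anything falls off the work surface, if the arm or the gripper's body presses on something with over 40 N, if the wrist force passes 120 N, or if a joint passes its speed limit or range.

## Working session

There is one attempt and no reset: what is moved stays moved. The work goes in short steps, Python scripts to look and compute and a tool call to move; the robot and the scene stay as the last step left them, time stands still between calls to the robot, and variables do not carry over. Pictures are saved under pics/ and viewed, about 8 in all and at most 12, crops included, and the job is handed in when it is done.

Besides the shell and the picture viewer there is one more tool, called after "Emit:" by a JSON object that holds its "api" and its "payload". arm_command: Moves the arm, as the interface text tells. Its arguments: {"type":"object","properties":{"motion":{"type":"array","items":{"type":"number"}},"force":{"type":"number"}},"required":["motion"]}

```bash
mkdir -p pics; ls
python3 - <<'E'
from cell import manip
import cv2,numpy as np
for n in("top","scene"):
    c=manip.camera(n);cv2.imwrite(f"pics/{n}0.png",c["image"]);R=cv2.Rodrigues(np.array(c["rvec"],float))[0]
    print(n,c["camera_matrix"],(-R.T@np.array(c["tvec"]).reshape(3)).round(),R.round(2))
print(manip.get_obs())
E
```

```text
pics
top [[503.4884881    0.         322.65992647]
 [  0.         503.4884881  233.3872149 ]
 [  0.           0.           1.        ]] [424.  66. 783.] [[-0.01 -1.    0.03]
 [-0.98  0.01 -0.17]
 [ 0.17 -0.03 -0.98]]
scene [[498.69566768   0.         322.93673487]
 [  0.         498.69566768 238.27994042]
 [  0.           0.           1.        ]] [1060.  126.  515.] [[-0.12  0.99  0.01]
 [ 0.62  0.08 -0.78]
 [-0.78 -0.09 -0.62]]
{'time': 0.1, 'q': array([ 1.23560962e+00,  3.53632603e-01,  1.63403734e+00,  9.88546099e-06,
        1.15520913e+00, -2.38724500e-03]), 'qd': array([-0.0001664 , -0.00196849,  0.00021641,  0.00202393, -0.00178378,
       -0.0010202 ]), 'effort': array([-7.26686230e-04, -6.06356978e+01, -3.42820323e+01, -1.04610735e-04,
        3.83472550e-03,  9.84856229e-06]), 'ee_pos': array([204.06387311, 590.40158469, 303.21274422]), 'orientation': array([-1.12507422e-04,  1.65634826e-01,  9.86186945e-01, -6.33311445e-04]), 'ft_force': array([0.00214627, 0.10662099, 0.2180547 ]), 'torque': array([-0.03121484, -0.02880303,  0.07091462]), 'width': 85.81316615623429}
```

View pics/top0.png

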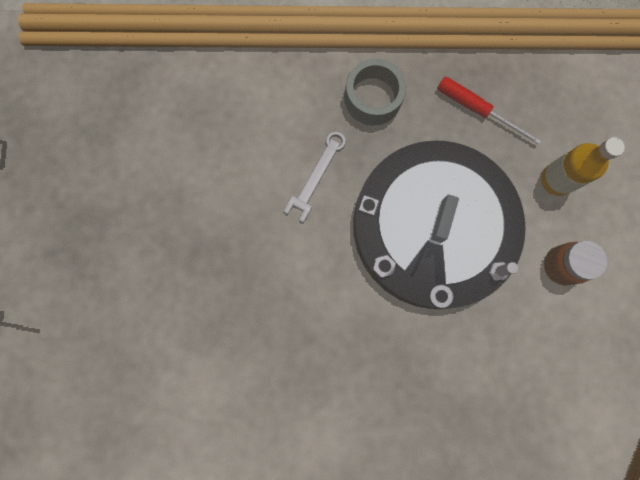

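View pics/scene0.png

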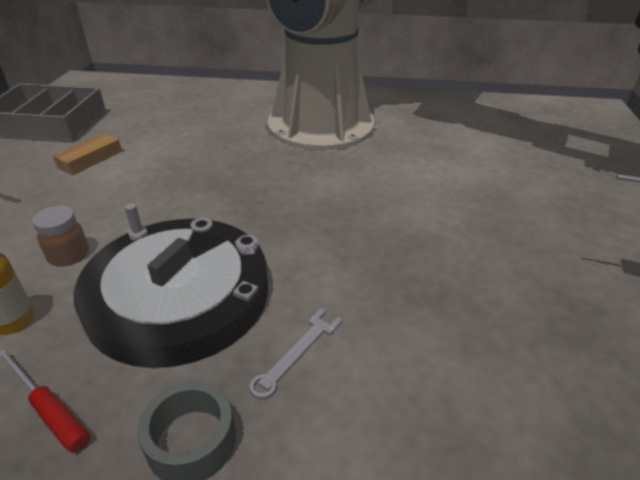

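The top view shows the tray centred near (440,225), with the bar from (452,197) to (438,240) and the opening at about (428,268). The nut (385,266) and washer (441,296) are on either side of the opening. The bolt's base is at (500,271) and its tip at (512,268). The scene view shows the bolt at (133,220) and the bar at (170,262). I'll zoom in on both and measure.

```bash
cat > h.py <<'E'
import cv2,numpy as np
def cast(c,uv,z):
    R=cv2.Rodrigues(np.array(c["rvec"],float))[0];t=np.array(c["tvec"],float).reshape(3)
    o=-R.T@t
    p=cv2.undistortPoints(np.array(uv,float).reshape(-1,1,2),c["camera_matrix"],None)[:,0]
    d=np.c_[p,np.ones(len(p))]@R
    return o+d*((z-o[2])/d[:,2])[:,None]
def tri(a,b,ua,ub):
    P=[c["camera_matrix"]@np.c_[cv2.Rodrigues(np.array(c["rvec"],float))[0],np.array(c["tvec"],float).reshape(3)] for c in(a,b)]
    X=cv2.triangulatePoints(*P,np.array(ua,float).reshape(-1,2).T,np.array(ub,float).reshape(-1,2).T);return (X[:3]/X[3]).T
def circ(p):
    s=np.linalg.lstsq(np.c_[2*p,np.ones(len(p))],(p**2).sum(1),rcond=None)[0]
    return s[:2],np.sqrt(s[2]+s[:2]@s[:2])
E
python3 - <<'E'
from cell import manip
from h import *
import pickle
cs={n:manip.camera(n) for n in("top","scene")};pickle.dump(cs,open("c0.pkl","wb"))
t,s=cs["top"]["image"],cs["scene"]["image"]
A=cv2.resize(t[170:310,350:530],None,fx=4,fy=4,interpolation=cv2.INTER_CUBIC)
B=cv2.resize(s[195:335,70:270],None,fx=4,fy=4,interpolation=cv2.INTER_CUBIC)
cv2.imwrite("pics/A.png",A);cv2.imwrite("pics/B.png",B)
for n,im in(("top",t),("scene",s)):
    m=(im.min(2)>150).astype(np.uint8)
    k,l,st,ce=cv2.connectedComponentsWithStats(m)
    for i in range(1,k):
        if st[i,4]>40:print(n,st[i],ce[i].round())
    if n=="top":
        i=1+st[1:,4].argmax();cn=max(cv2.findContours((l==i).astype(np.uint8),0,1)[0],key=cv2.contourArea)
        P=cast(cs[n],cn[:,0],46.5)[:,:2]
        for _ in range(5):
            c,r=circ(P);e=abs(np.hypot(*(P-c).T)-r);P=P[e<max(2,np.median(e)*2)]
        print("cover",c,r,len(P),len(cn))
E
```

```text
top [285 132  60  89 945] [315. 177.]
top [606 137  19  19 272] [615. 146.]
top [ 379  161  124  123 9880] [442. 217.]
top [360 196  18  18  87] [368. 205.]
top [ 570  241   37   38 1088] [588. 259.]
top [374 256  21  21 147] [382. 265.]
top [491 263  13  11  51] [495. 267.]
top [508 263  10  10  80] [512. 267.]
top [431 286  21  21 217] [441. 296.]
cover [ 572.99505551 -138.05838574] 93.08162984877967 277 483
scene [ 120  231  119   90 4747] [184. 277.]
```

View pics/A.png

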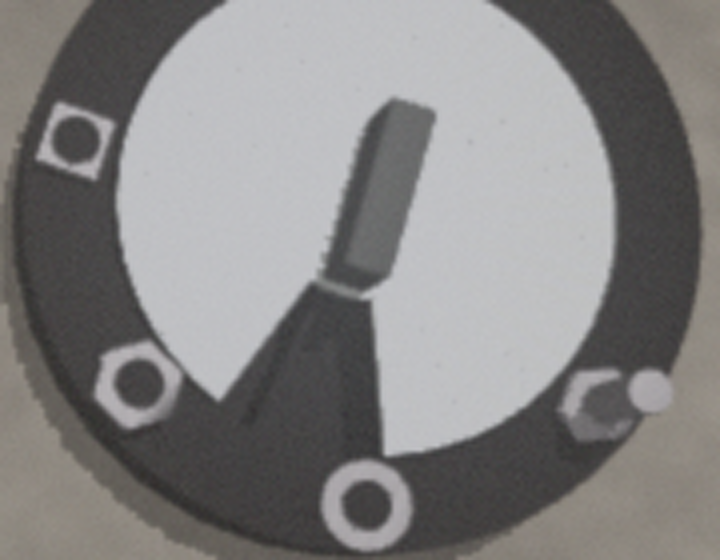

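View pics/B.png

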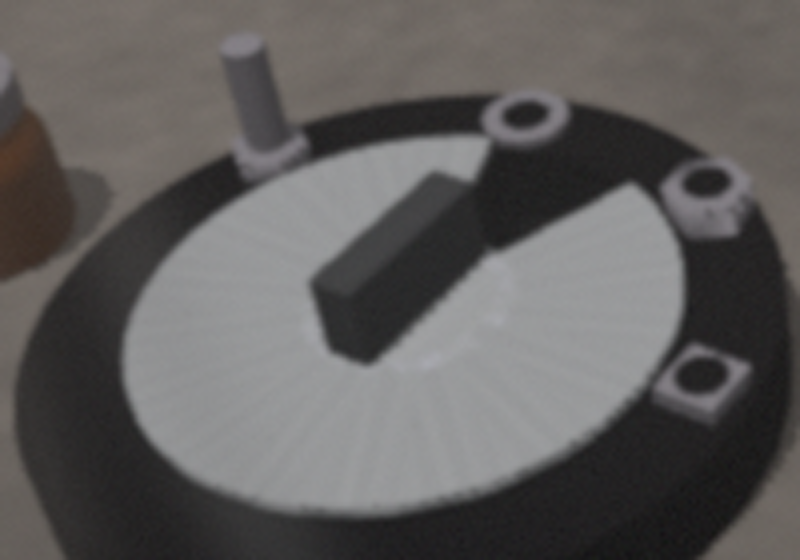

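The crops confirm it: in A the opening's corners are at (220,402) and (385,457), and the bolt's tip is at (651,391). I'll triangulate the bar's top corners and the bolt tip.

Run:
```python
from cell import manip
from h import *
import pickle
cs=pickle.load(open("c0.pkl","rb"));a,b=cs["top"],cs["scene"]
fa=lambda p:(np.array(p,float)-1.5)/4+[350,170]
fb=lambda p:(np.array(p,float)-1.5)/4+[70,195]
ua=fa([(398,98),(436,112),(388,274),(346,263),(651,391)]);ub=fb([(350,296),(310,282),(436,172),(480,190),(244,43)])
X=tri(a,b,ua,ub);print(X.round(1))
P=cast(a,ua[:4],79);print(P.round(1));C=P[:,:2].mean(0)
v=P[2:,:2].mean(0)-P[:2,:2].mean(0);print("axis",C,X[:4].mean(0),"len",np.hypot(*v),"bar ang",np.degrees(np.arctan2(v[1],v[0])))
bolt=cast(a,ua[4:],95)[0];bb=cast(a,fa([(603,405)]),50)[0]
O=cast(a,fa([(220,402),(385,457)]),46.5)
for n,c in(("bar",C),("cover",np.array([573,-138.1]))):
  an=lambda p:np.degrees(np.arctan2(*(p[:2]-c)[::-1]))
  print(n,"bolt tip",bolt,an(bolt),np.hypot(*(bolt[:2]-c)),"head",bb,an(bb),"opening",[an(o) for o in O])
x=manip.get_obs();from scipy.spatial.transform import Rotation as R
r=R.from_quat(x["orientation"],scalar_first=True);print(r.as_matrix().round(4))
```

```text
[[ 606.  -142.2   76.8]
 [ 601.  -156.9   76.6]
 [ 541.1 -135.4   77.6]
 [ 545.3 -119.9   74.7]
 [ 496.5 -220.7   94.1]]
[[ 605.8 -142.6   79. ]
 [ 600.5 -156.3   79. ]
 [ 541.  -135.4   79. ]
 [ 545.  -120.5   79. ]]
axis [ 573.06225776 -138.69825949] [ 573.36340093 -138.59231079   76.43733307] len 63.85297560909152 bar ang 160.34522365104502
bar bolt tip [ 496.57370268 -220.75621478   95.        ] -132.98814891100798 112.17846088005882 head [ 496.27222843 -221.11413023   50.        ] -132.97618742655692 opening [np.float64(141.46264205599576), np.float64(-179.2944877780449)]
cover bolt tip [ 496.57370268 -220.75621478   95.        ] -132.75735456210893 112.57454758336009 head [ 496.27222843 -221.11413023   50.        ] -132.74638931316372 opening [np.float64(141.72294636509844), np.float64(-178.9330233886454)]
[[-9.451e-01  3.267e-01 -3.000e-04]
 [ 3.267e-01  9.451e-01 -8.000e-04]
 [ 0.000e+00 -9.000e-04 -1.000e+00]]
```

The two views agree. The axis is at (573,-138.5) and the bar top measures about 76.5 mm (the text says 79). The bolt tip measures 94 mm (text 95), 112 mm from the axis. The opening points at about 161° and the bolt is at -133°, so the cover needs about +66°. The jaws are already aligned across the bar, so I'll move over it.

Emit:
{"api": "arm_command", "payload": {"motion": [-58.7,-56.9,0,0,0,0,1,-58.7,-56.9,0,0,0,0,1,-58.7,-56.9,0,0,0,0,1,-58.7,-56.9,0,0,0,0,1,-58.7,-56.9,0,0,0,0,1]}}

```text
time: 0.62
ee_pos: [298.5, 403.0, 303.7]
orientation: [0.0, 0.165, 0.986, -0.0]
ft_force: [0.4, -0.5, 0.6]
width: 85.2
```

Emit:
{"api": "arm_command", "payload": {"motion": [-43.7,-42.4,0,0,0,0,1,-43.7,-42.4,0,0,0,0,1,-43.7,-42.4,0,0,0,0,1,-43.7,-42.4,0,0,0,0,1,-43.7,-42.4,0,0,0,0,1]}}

```text
time: 1.03
ee_pos: [392.5, 217.0, 304.0]
orientation: [0.0, 0.165, 0.986, 0.0]
ft_force: [0.9, 0.4, -0.4]
width: 85.4
```

Emit:
{"api": "arm_command", "payload": {"motion": [-28.8,-27.9,0,0,0,0,1,-28.8,-27.9,0,0,0,0,1,-28.8,-27.9,0,0,0,0,1,-28.8,-27.9,0,0,0,0,1,-28.8,-27.9,0,0,0,0,1]}}

```text
time: 1.45
ee_pos: [486.6, 30.8, 304.0]
orientation: [0.0, 0.166, 0.986, 0.0]
ft_force: [0.9, -0.3, 0.8]
width: 85.7
```

Emit:
{"api": "arm_command", "payload": {"motion": [-13.8,-13.4,0,0,0,0,1,-13.8,-13.4,0,0,0,0,1,-13.8,-13.4,0,0,0,0,1,-13.8,-13.4,0,0,0,0,1,-13.8,-13.4,0,0,0,0,1]}}

```text
time: 1.87
ee_pos: [574.1, -142.4, 303.8]
orientation: [0.001, 0.166, 0.986, -0.0]
ft_force: [0.3, 0.1, 0.5]
width: 85.6
```

Run:
```python
from cell import manip
from h import *
import pickle
c=manip.camera("wrist");c=manip.camera("wrist");pickle.dump(c,open("w.pkl","wb"));cv2.imwrite("pics/w.png",c["image"])
x=manip.get_obs();print(x["ee_pos"],x["q"],x["orientation"])
```

```text
[ 574.27546564 -142.43666553  303.54991563] [-2.45275670e-01  3.01475287e-01  1.70780358e+00 -9.24096658e-04
  1.13124575e+00 -1.47958445e+00] [ 5.00246347e-04  1.67257515e-01  9.85913010e-01 -4.58087603e-04]
```

View pics/w.png

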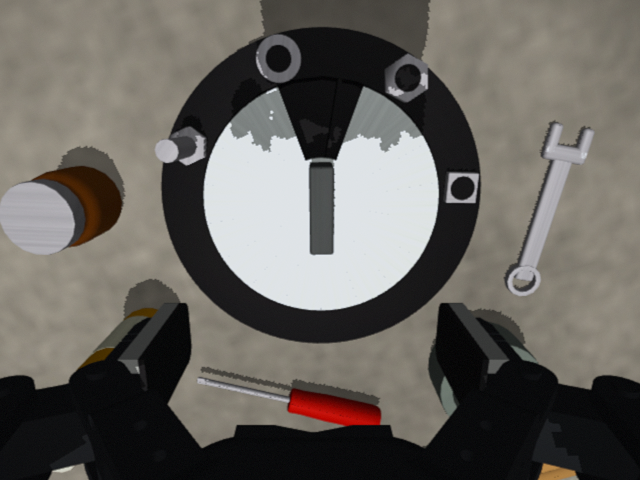

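The wrist view shows the bar's top from (310,167) to (333,254), parallel to the tool. The bolt is at left (168,150) and the opening is at the top (321,120).

Run:
```python
from h import *
import pickle
from scipy.spatial.transform import Rotation as R
c=pickle.load(open("w.pkl","rb"))
P=cast(c,[(310,167),(333,167),(333,254),(310,254)],79)[:,:2];C=P.mean(0);v=P[:2].mean(0)-P[2:].mean(0)
an=lambda d:np.degrees(np.arctan2(d[1],d[0]))
print(C,np.hypot(*v),an(v))
b=cast(c,[(168,150)],95)[0,:2];h=cast(c,[(189,145)],50)[0,:2]
print(b,h,an(b-C),an(h-C),np.hypot(*(b-C)))
r=R.from_quat([0.0005,.16726,.98591,-.00046],scalar_first=True)
print(r.inv().apply([*(C-[574.28,-142.44]),127-303.55]))
```

```text
[ 574.66031308 -137.51900295] 64.91109358202533 161.0973676450228
[ 498.05000717 -219.15211744] [ 497.9641985  -218.11526852] -133.18198353902008 -133.579610715589 111.95134815220132
[  1.46518062   4.90169376 176.5448668 ]
```

The wrist view gives the axis at (574.7,-137.5) and the bolt at -133.2°, which agrees with the first measurement. Descending.

Emit:
{"api": "arm_command", "payload": {"motion": [0.1,0.45,4,0,0,0,1,0.1,0.45,8,0,0,0,1,0.1,0.45,12,0,0,0,1,0.1,0.45,15.5,0,0,0,1,0.1,0.45,17.6,0,0,0,1]}}

```text
time: 2.38
ee_pos: [571.1, -133.1, 124.2]
orientation: [-0.002, 0.165, 0.986, 0.0]
ft_force: [0.1, 0.1, 0.7]
width: 85.6
```

Emit:
{"api": "arm_command", "payload": {"motion": [0,0,0,0,0,0,1,0,0,0,0,0,0,-0.2,0,0,0,0,0,0,-0.6,0,0,0,0,0,0,-0.6,0,0,0,0,0,0,-0.6], "force": 30}}

```text
time: 2.8
ee_pos: [574.4, -134.3, 129.9]
orientation: [0.002, 0.166, 0.986, -0.0]
ft_force: [-0.8, -0.2, -0.0]
width: 38.8
```

Emit:
{"api": "arm_command", "payload": {"motion": [-0.1,-0.35,0.2,0,0,0,-0.5,-0.1,-0.35,0.2,0,0,0,-0.5,-0.1,-0.35,0.2,0,0,0,-0.5,-0.1,-0.35,0.2,0,0,0,-0.5]}}

```text
time: 3.13
ee_pos: [573.2, -138.0, 126.1]
orientation: [0.0, 0.166, 0.986, -0.0]
ft_force: [-0.2, 0.4, -0.5]
width: 21.2
```

Emit:
{"api": "arm_command", "payload": {"motion": [0,0,0,0,0,0,-1,0,0,0,0,0,0,-1,0,0,0,0,0,0,-1,0,0,0,0,0,0,-1,0,0,0,0,0,0,-1], "force": 40}}

```text
time: 3.55
ee_pos: [573.1, -138.1, 126.2]
orientation: [0.0, 0.166, 0.986, -0.0]
ft_force: [-2.2, -1.7, 6.2]
width: 17.7
```

The bar is gripped at 17.7 mm with low force. Turning +66° about world up, which is -1.15 rad about tool z.

Emit:
{"api": "arm_command", "payload": {"motion": [0,0,0,0,0,-0.05,-1,0,0,0,0,0,-0.13,-1,0,0,0,0,0,-0.22,-1,0,0,0,0,0,-0.31,-1,0,0,0,0,0,-0.4,-1]}}

```text
time: 3.97
ee_pos: [573.1, -138.5, 126.2]
orientation: [-0.0, -0.036, 0.999, -0.0]
ft_force: [-3.1, -6.7, 5.1]
width: 17.4
```

Emit:
{"api": "arm_command", "payload": {"motion": [0,0,0,0,0,-0.09,-1,0,0,0,0,0,-0.18,-1,0,0,0,0,0,-0.27,-1,0,0,0,0,0,-0.36,-1,0,0,0,0,0,-0.42,-1]}}

```text
time: 4.38
ee_pos: [573.2, -139.0, 126.2]
orientation: [-0.0, -0.244, 0.97, -0.001]
ft_force: [-2.6, -9.2, 4.5]
width: 17.3
```

Emit:
{"api": "arm_command", "payload": {"motion": [0,0,0,0,0,-0.08,-1,0,0,0,0,0,-0.16,-1,0,0,0,0,0,-0.24,-1,0,0,0,0,0,-0.3,-1,0,0,0,0,0,-0.33,-1]}}

```text
time: 4.8
ee_pos: [573.4, -139.3, 126.2]
orientation: [-0.0, -0.399, 0.917, -0.001]
ft_force: [-1.7, -10.3, 2.7]
width: 17.2
```

Emit:
{"api": "arm_command", "payload": {"motion": [0,0,0,0,0,0,-1,0,0,0,0,0,0,-1]}}

```text
time: 4.97
ee_pos: [573.4, -139.3, 126.2]
orientation: [-0.0, -0.398, 0.918, -0.001]
ft_force: [-0.8, -10.3, 3.0]
width: 17.3
```

Run:
```python
from cell import manip
from h import *
from scipy.spatial.transform import Rotation as R
x=manip.get_obs();m=R.from_quat(x["orientation"],scalar_first=True).as_matrix()
print(np.degrees(np.arctan2(m[1,0],m[0,0])),m[:,2],x["ee_pos"],x["ft_force"],x["torque"],x["q"],x["width"])
```

```text
-133.13213365561117 [ 7.84683450e-04 -2.15573427e-03 -9.99997369e-01] [ 573.40298855 -139.25873437  126.16290834] [ -0.76989475 -10.26953381   2.99631807] [-1.48916954  0.33994454  0.06940501] [-0.2399198   0.5189545   1.83773373 -0.00270243  0.78363178 -2.6268027 ] 17.29834832075471
```

The tool x axis is now at -133.1°, matching the bolt. Releasing, then raising.

Emit:
{"api": "arm_command", "payload": {"motion": [0,0,0,0,0,0,-0.3,0,0,0,0,0,0,0.2,0,0,0,0,0,0,0.6,0,0,0,0,0,0,0.6,0,0,0,0,0,0,0.6]}}

```text
time: 5.38
ee_pos: [573.1, -137.6, 125.8]
orientation: [-0.0, -0.397, 0.918, 0.0]
ft_force: [0.8, 0.7, -0.1]
width: 68.4
```

Emit:
{"api": "arm_command", "payload": {"motion": [0,0,-2,0,0,0,0.6,0,0,-6,0,0,0,0.6,0,0,-10,0,0,0,0.6,0,0,-14,0,0,0,0.6,0,0,-17,0,0,0,0.6]}}

```text
time: 5.8
ee_pos: [573.6, -137.7, 299.3]
orientation: [0.001, -0.397, 0.918, -0.001]
ft_force: [0.6, -0.1, 0.7]
width: 68.4
```

Emit:
{"api": "arm_command", "payload": {"motion": [0,0,0,0,0,0,0.6,0,0,0,0,0,0,0.6,0,0,0,0,0,0,0.6]}}

```text
time: 6.05
ee_pos: [572.7, -137.6, 295.2]
orientation: [-0.0, -0.397, 0.918, 0.0]
ft_force: [0.0, -0.3, 0.5]
width: 68.3
```

Run:
```python
from cell import manip
from h import *
import pickle
c=manip.camera("wrist");pickle.dump(c,open("w2.pkl","wb"));cv2.imwrite("pics/w2.png",c["image"])
x=manip.get_obs();print(x["ee_pos"],x["ft_force"],x["width"],x["time"])
```

```text
[ 572.41385999 -137.54908621  294.44944352] [-0.64334589 -0.79537315 -0.33222276] 68.58176625594281 6.1
```

View pics/w2.png

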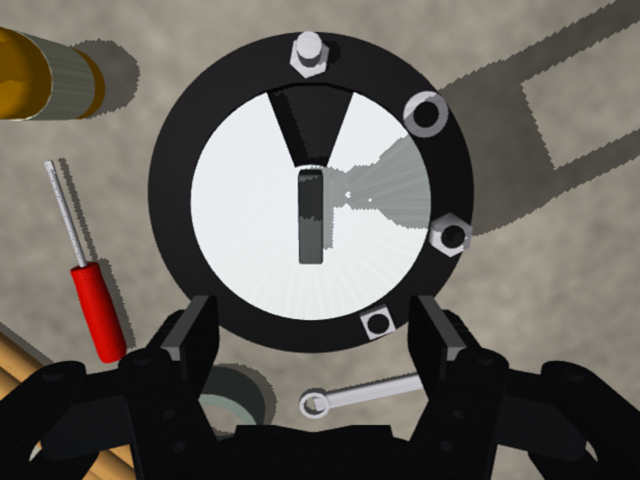

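The opening, with outer corners at (267,92) and (354,92), points straight at the bolt head at (309,60), and the gripper is clear. I'll do a numeric check and hand in.

Run:
```python
from h import *
import pickle
from cell import manip
c=pickle.load(open("w2.pkl","rb"))
C=cast(c,[(299,170),(323,170),(323,263),(299,263)],79).mean(0)[:2]
an=lambda p:np.degrees(np.arctan2(*(p[:2]-C)[::-1]))
O=cast(c,[(267,92),(354,92)],46.5);e=np.mean([an(o) for o in O]);b=an(cast(c,[(309,45)],95)[0])
print(C,e,b,[an(o) for o in O])
if abs(e-b)<4: print(manip.hand_in())
```

```text
[ 572.90326984 -138.52267113] -132.99120628772343 -132.67395157980894 [np.float64(-112.87720248922471), np.float64(-153.10521008622214)]
the job is handed in; nothing more can be done
None
```

I gripped the bar handle, turned the cover about +66°, let go and raised the gripper clear. The job was handed in shortly after 6.1 s on the robot's clock; no verdict is reported.

**Alignment:** The last wrist picture, taken after release, puts the middle of the opening at -133.0° and the bolt sample at -132.7°. That is about 0.3° apart, against the 10° allowed. The opening measured 40.2° wide, against 40° in the text.

**Release:** The cover had stayed put at that point. The force on the tool was at noise level, about 1 N.

**Disagreements:** The bar top measured about 76.5 mm high against 79 mm in the text. The bar length came out at 64–65 mm against 66 mm. The opening also started at 161°, about 9° off the midpoint between the nut and washer, so I turned 66° rather than the 75° that even spacing would suggest. No check failed.

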